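# Read the green template plate over the light pad

## Task

Wind the handwheel clockwise until the light-pad carriage is right up against its red stop. Then take the green template plate out of its wooden holder by its clear green end, find its frosted end (the end with the small notched corner), and hold that frosted end about 10 cm above the middle of the light pad, tipped to about 45 degrees or flatter so that the yellow label faces up, with the fingers off the frosted part. Finish while still holding it there in the air, and leave everything else on the bench where it is.

Things in the scene. Friction and masses are not known exactly. Their poses are not given: they have to be found in the camera images.
- stand: Grey light-pad stand fixed to the bench, 120 (its x) x 245 mm (y), slab 22 mm thick. Origin on the bench, 150 mm from the handwheel end, 95 mm from the stop end. Its y axis runs along the slide from the handwheel to the red stop block (100 x 16 mm, top 60 mm above the bench). A gearbox (84 x 95 mm, top at 66 mm) carries the handwheel.
- carriage (a joint): Travel of the aluminium carriage (90 x 70 mm) that carries the white light pad: m along the stand's y axis; 0.050 is against the red stop (hard stop). Starts somewhere from 0 to 0.020. Geared to the handwheel: 35 mm per turn.
- handwheel (a joint): Turn of the handwheel, rad, growing clockwise seen from above; clockwise drives the carriage to the stop. 8.976 is the hard stop; starts from 0 to 3.59. Turns freely (under 2 N at the crank handle).
- wheel_axis (a point): On the vertical axis of the handwheel, at its upper face, 90 mm above the bench. The wheel is 104 mm across and 14 mm thick; its crank handle stands 42 mm from this axis.
- crank_grip (a point): Centre of the upright wooden crank handle, a cylinder of 20 mm diameter and 46 mm height that stands on the handwheel (its foot 90 mm, its top 136 mm above the bench) and spins freely about its own axis, so it may be held without turning the hand.
- pad (a point): Centre of the top of the white light pad (74 x 58 mm) on the carriage, 50 mm above the bench; moves with the carriage, z up.
- plate_green_center (a point): Centre of the green template plate, 110 (its x) x 8 (y) x 60 mm (z, up), 60 g, standing on a long edge in its holder, facing any way. +x points to the frosted white end (x = 15 to 55 mm); the rest is clear green. The frosted end has a 12 mm square corner notch at its top (+x, +z). Label: yellow with a red stripe, on the frosted +y face only; seen from that side the notch is top left.
- plate_green_label (a point): Centre of the frosted end of the green plate, mid-thickness, 35 mm from the plate's centre along its x; same axes. The label faces its +y.
- holder_green: Low wooden holder fixed to the bench for the green plate, 126 x 44 mm, 22 mm high, x along its slot, origin on the bench. Slot floor 8 mm above the bench: the plate's lower edge is at 8 mm, its upper edge at 68 mm, and 46 mm of it show above the holder. It lifts straight out (0.75 mm play each side).
- plate_amber_center (a point): Centre of a like plate with a clear amber end in a like holder: leave it alone.
- white_shoe: White shoe, 275 mm long, 105 mm high, origin under its middle: bystander.
- polish_tin: Flat polish tin, 76 mm diameter, 30 mm high, origin under its middle: bystander.
- glue_jar: Jar with a black cap, 64 mm diameter, 85 mm high, origin under its middle: bystander.
- hammer: Hammer lying on the bench: bystander.
- brush: Brush lying on the bench: bystander.
- heel_block: Black rubber heel block, 70 x 60 x 30 mm, origin under its middle: bystander.

How it is judged:
On the way, in this order (a step that is already met when the one before it is completed fails the run):
1. the carriage is wound up against its stop (value of joint carriage above 0.048 m), for 0.2 s.
2. with the carriage still at its stop, the green plate is lifted out of its holder in the fingers (value of joint carriage above 0.048 m and height (world z) of plate_green_center above 0.09 m and contact force between the fingers and plate_green above 1 N), for 0.2 s.
At the end, for the whole second after the job is handed in: Carriage within 2 mm of its stop; green plate held still, clear of the stand; centre of its frosted end within 25 mm of the pad centre in plan, 50 to 160 mm above it; label within 55 degrees of straight up; grasp over 30 mm from the frosted end's centre; bystanders moved under 25 mm (value of joint carriage above 0.048 m and horizontal distance between plate_green_label and pad below 0.025 m and z of plate_green_label in the frame of pad between 0.05 and 0.16 m and angle between plate_green_label's own y axis and vertical below 0.96 rad and contact force between the fingers and plate_green above 1 N and contact force between plate_green and stand below 0.1 N and distance between the grasp point and plate_green_label above 0.03 m and linear speed of plate_green below 0.03 m/s and distance of each of plate_amber_center, white_shoe, polish_tin, glue_jar, hammer, brush, heel_block from where it was at the start of the episode below 0.025 m); the arm keeps its last pose, push and grip.
It fails at once if another thing on the bench is disturbed (moved more than 25 mm) (distance of any of plate_amber_center, white_shoe, polish_tin, glue_jar, hammer, brush, heel_block from where it was at the start of the episode above 0.025 m).
It also fails if it takes over 64 s, if anything falls off the work surface, if the arm or the gripper's body presses on something with over 40 N, if the wrist force passes 120 N, or if a joint passes its speed limit or range.

## Robot

A 6-joint arm with a two-finger parallel gripper is mounted at the origin on the work surface. World frame = base frame: x ahead of the robot, y to its left, z up, the work surface at z = 0. Lengths are in m, angles in rad, forces in N, time in s.
With the tool pointing down it reaches from about 0.3 to 0.775 m from the base axis. Payload 14.6 kg.
Tool frame: the origin (TCP) lies between the finger pads; the fingertips stand 25 mm ahead of it and the grasp point (between the pads) lies 6 mm ahead of it; z points along the fingers, y is the direction in which the jaws open and shut (so a half turn about z gives the same grasp; the last joint's range is limited). The gripper opens to 85 mm and grips with 20 to 120 N. Pads are 22 mm wide; open, the fingers measure 114 mm over their backs; the gripper's body (76 mm by 85 mm) begins 54 mm behind the grasp point. The pads swing forward as they close: fully open they stand 13 mm farther back than shut.
Start: joints at [-1.312, 0.3, 1.521, -0, 1.321, -0.067], TCP at [0.176, -0.521, 0.256] pointing down, gripper open.
Joint ranges: [-3.03, 3.03], [-0.79, 2.21], [0.23, 2.52], [-1.04, 4.18], [0, 3.07], [-2.55, 2.55]. Speed limits (rad/s): [2.22, 2.22, 2.57, 3.14, 3.14, 3.14].

## Interface

Orientations are given as [roll, pitch, yaw] about the fixed x, y, z axes, in that order (R = Rz(yaw) Ry(pitch) Rx(roll)).
In Python, from workcell import manip gives the robot as it stands.
- The arm moves only by the tool drive_tool, never from a script. Its argument "plan" is a list that holds one entry, the list of rows, each a list of 7 numbers: the shift along the world's x, y, z in m, then the turn, a rotation vector about the world's x, y, z in rad, then the opening in per cent of the stroke, from 0 (shut) to 100 (fully open). A call has 1 to 5 rows; each row is the pose to reach, as a shift and turn from the pose measured when the call began; what a row does not reach only later rows make up. A row lasts 1/10 s, in which the tool goes at most 50 mm and 8.59 degrees, less where a joint would pass 70% of its speed; a pose out of reach is approached as far as the arm can. A call with a gripper value outside its range is refused whole. The fingers move at their own pace and stop on an object; "newtons" is the grip in N (left out, the last holds). Time passes only in rows, so rows that repeat a pose let the fingers close. It gives the time, the measured TCP pose, the force and the opening at its end, in the units of the state.
- manip.observe(): the state, without advancing time (a new reading comes with each control period).
- manip.capture(name): name is "scene" or "top" or "wrist"; returns the picture (420x560x3 uint8, red, green, blue); there is no depth.
- manip.calibration(name): a dict with "vfov" (degrees; the focal length in pixels is half the picture's height over the tangent of half this angle, whatever the lens; pixels are square), "cx", "cy" (the principal point, pixels), "k1" (the pictures are not rectified: a ray, as slopes to the right and down, at radius r is drawn at 1 + k1 r^2 times it, then the intrinsics apply), "view" (4x4, takes a point from world to camera coordinates); the wrist camera has in their place "hand_eye" (4x4, takes a point from camera to tool coordinates, whose origin is the TCP and whose axes are the flange's). Camera axes: x right, y down, z forward; pixel columns grow to the right and rows downward; lengths in m; the calibration is good to about 2 mm. A picture is of the moment at which its call begins: read the wrist's pose just before it. calibration takes no time and is no camera call.
- manip.job_done(): hands the job in, once; it reports no verdict.
The state is a dict: "time_s": time; "qpos": joint angles; "dq": joint speeds; "joint_efforts": joint torques, N m; "ee_pos": TCP position; "eef_rot": TCP orientation; "wrist_force": force on the tool from outside, world axes, zero at the start; "ft_torque": the same for the moment, N m; "opening": finger opening in m.
Only numpy, scipy, OpenCV 4.12 (cv2) and the standard library are available. Lean on these libraries where they do the work, as an engineer would, in place of code of your own. Each camera call takes 0.05 s, during which the arm holds its last target.

## Working session

There is one attempt and no reset: what is moved stays moved. The work goes in short steps, Python scripts to look and compute and a tool call to move; the robot and the scene stay as the last step left them, time stands still between calls to the robot, and variables do not carry over. Pictures are saved under pics/ and viewed, and the job is handed in when it is done.

Besides the shell and the picture viewer there is one more tool, called in YAML: its name, and indented under it one key for each argument. drive_tool: Moves the arm, as the interface text tells. Its arguments: {"type":"object","properties":{"plan":{"type":"array"},"newtons":{"type":"number"}},"required":["plan"]}

```bash
ls; mkdir -p pics; cat > h.py <<'E'
import numpy as np, cv2
from workcell import manip
from scipy.spatial.transform import Rotation as R
def snap(name,fn):
    s=manip.observe(); im=np.array(manip.capture(name)); cv2.imwrite('pics/'+fn,im[:,:,::-1]); return s,im
def intr(c):
    f=210/np.tan(np.radians(c['vfov'])/2); return f
def pose(s):
    T=np.eye(4); T[:3,:3]=R.from_euler('xyz',s['eef_rot']).as_matrix(); T[:3,3]=s['ee_pos']; return T
def ray(name,u,v,s=None):
    c=manip.calibration(name); f=intr(c)
    xd,yd=(u-c['cx'])/f,(v-c['cy'])/f
    x,y=xd,yd
    for _ in range(30):
        k=1+c['k1']*(x*x+y*y); x,y=xd/k,yd/k
    d=np.array([x,y,1.])
    M=np.linalg.inv(np.array(c['view'])) if 'view' in c else pose(s)@np.array(c['hand_eye'])
    return M[:3,3],M[:3,:3]@d
def atz(name,u,v,z,s=None):
    o,d=ray(name,u,v,s); return o+d*(z-o[2])/d[2]
def proj(name,P,s=None):
    c=manip.calibration(name); f=intr(c)
    V=np.array(c['view']) if 'view' in c else np.linalg.inv(pose(s)@np.array(c['hand_eye']))
    p=V[:3,:3]@np.array(P)+V[:3,3]; x,y=p[0]/p[2],p[1]/p[2]; k=1+c['k1']*(x*x+y*y)
    return c['cx']+f*x*k,c['cy']+f*y*k
def crop(im,u0,v0,u1,v1,k,fn):
    cv2.imwrite('pics/'+fn,cv2.resize(im[v0:v1,u0:u1,::-1],None,fx=k,fy=k,interpolation=cv2.INTER_CUBIC))
E
python3 - <<'E'
from h import *
for n in ['scene','top','wrist']:
    s,im=snap(n,n+'0.png'); print(n,manip.calibration(n))
print(s)
E
```

```text
pics
scene {'vfov': 49.590419595416925, 'cx': 280.35053357032893, 'cy': 210.4353793757058, 'k1': -0.023882942832354346, 'view': array([[ 0.75728013,  0.65278859, -0.01984617, -0.44651586],
       [ 0.41862269, -0.5085074 , -0.75244619, -0.2043221 ],
       [-0.50128021,  0.56150449, -0.65835466,  1.70410821],
       [ 0.        ,  0.        ,  0.        ,  1.        ]])}
top {'vfov': 50.17498544608908, 'cx': 282.6356742797868, 'cy': 215.0199240162196, 'k1': -0.11174648489013618, 'view': array([[ 4.39342672e-02, -9.99033808e-01,  1.10919940e-03,
        -4.63760767e-02],
       [-9.78854323e-01, -4.32688156e-02, -1.99930050e-01,
         6.03212635e-01],
       [ 1.99784872e-01,  7.69803559e-03, -9.79809545e-01,
         1.59686877e+00],
       [ 0.00000000e+00,  0.00000000e+00,  0.00000000e+00,
         1.00000000e+00]])}
wrist {'vfov': 60.32386921670099, 'cx': 281.9624232240979, 'cy': 214.40191261689395, 'k1': -0.08328113180967221, 'hand_eye': array([[-2.82723287e-06, -9.66417298e-01, -2.56977832e-01,
         6.40426088e-02],
       [ 1.00000000e+00,  4.15439475e-07, -1.25641996e-0
[... 162 characters left out ...]
00000e+00,
         1.00000000e+00]])}
{'time_s': 0.1, 'qpos': array([-1.31158207e+00,  3.00429122e-01,  1.52150210e+00,  9.51151207e-06,
        1.32067978e+00, -6.66120155e-02]), 'dq': array([-0.00122119, -0.00238934, -0.00271886, -0.0011286 , -0.00135603,
       -0.00021891]), 'joint_efforts': array([ 6.44189640e-04, -5.44377279e+01, -3.62371981e+01, -1.23679811e-04,
        3.03322413e-03, -1.19361144e-05]), 'ee_pos': array([ 0.17599912, -0.52089837,  0.25577773]), 'eef_rot': array([-3.14057718e+00, -7.69768710e-05,  3.25823878e-01]), 'wrist_force': array([-0.59721426, -0.05276566,  0.24442195]), 'ft_torque': array([-0.0230778 ,  0.02693823, -0.01684813]), 'opening': 0.08551765853969165}
```

View pics/scene0.png

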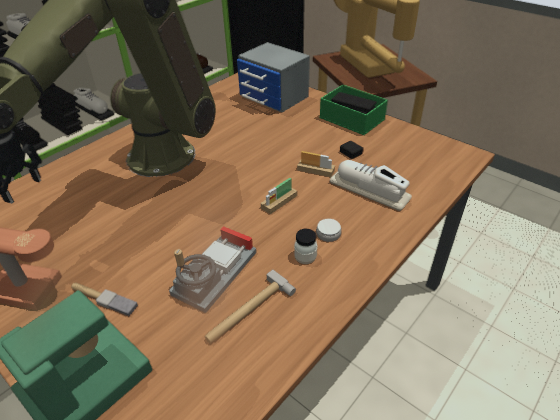

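View pics/top0.png

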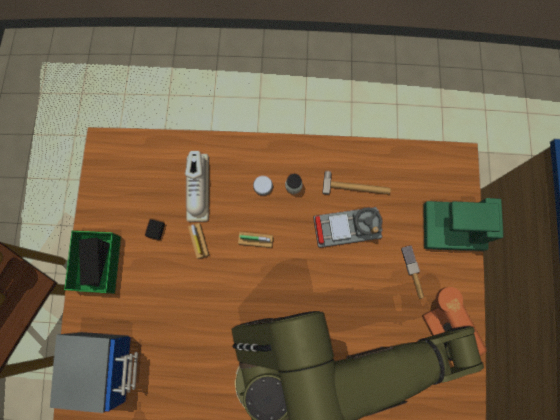

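View pics/wrist0.png

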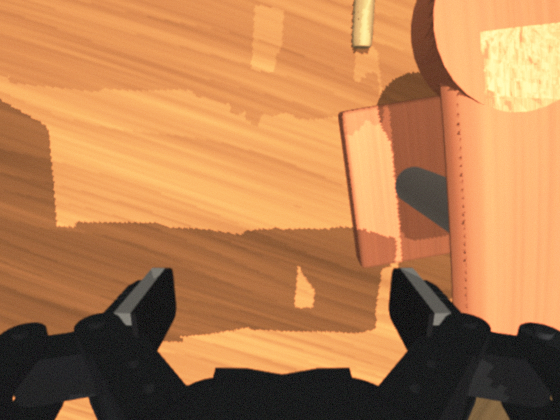

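```bash
python3 - <<'E'
from h import *
im=cv2.imread('pics/top0.png')[:,:,::-1]
crop(im,300,190,400,260,8,'c1.png'); crop(im,225,220,285,255,12,'c2.png')
im=cv2.imread('pics/scene0.png')[:,:,::-1]
crop(im,160,220,265,310,7,'c3.png'); crop(im,250,170,310,215,12,'c4.png')
E
```

```text
(no output)
```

View pics/c1.png

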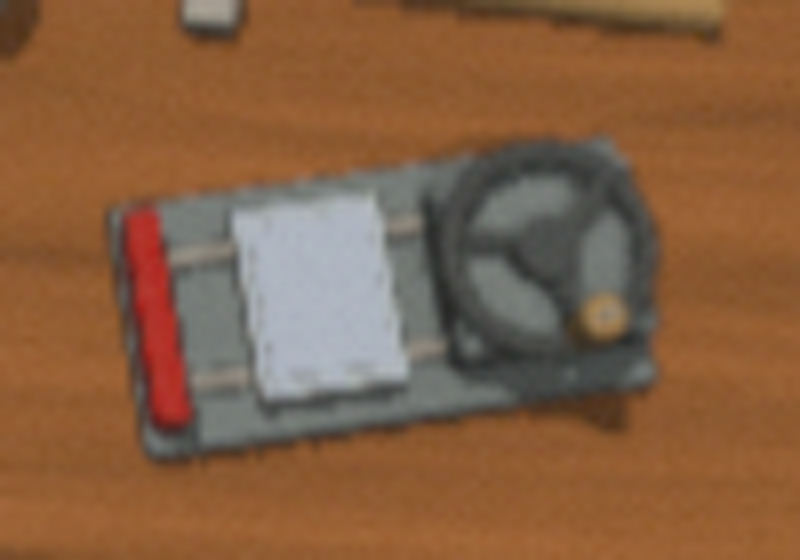

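View pics/c2.png

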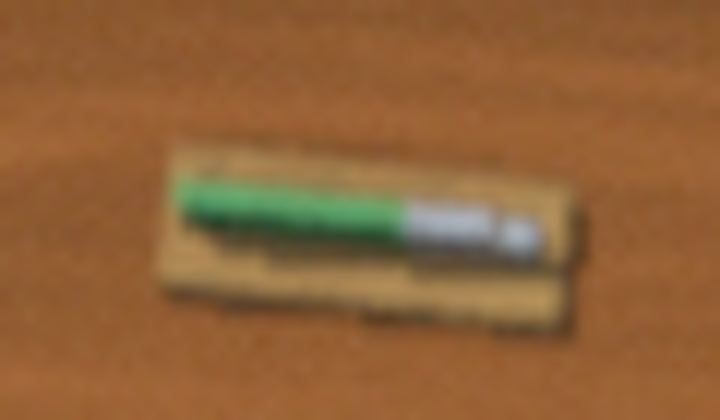

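View pics/c3.png

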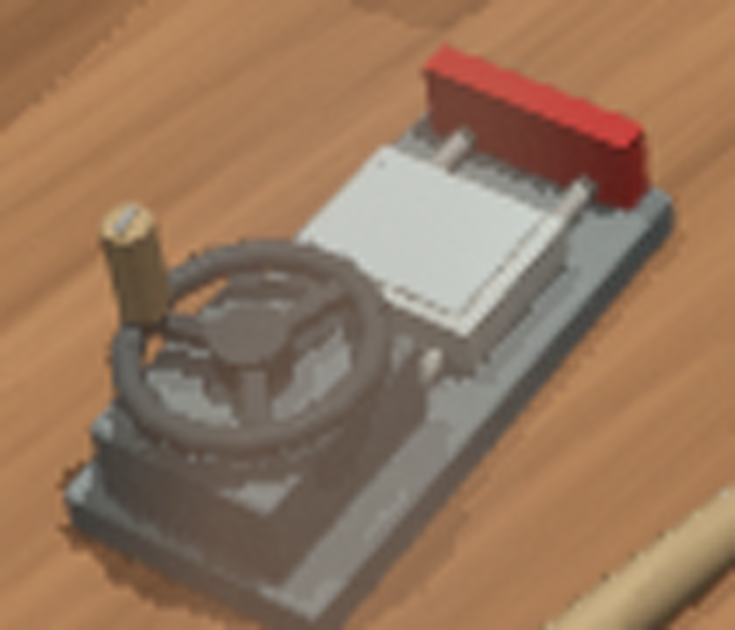

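View pics/c4.png

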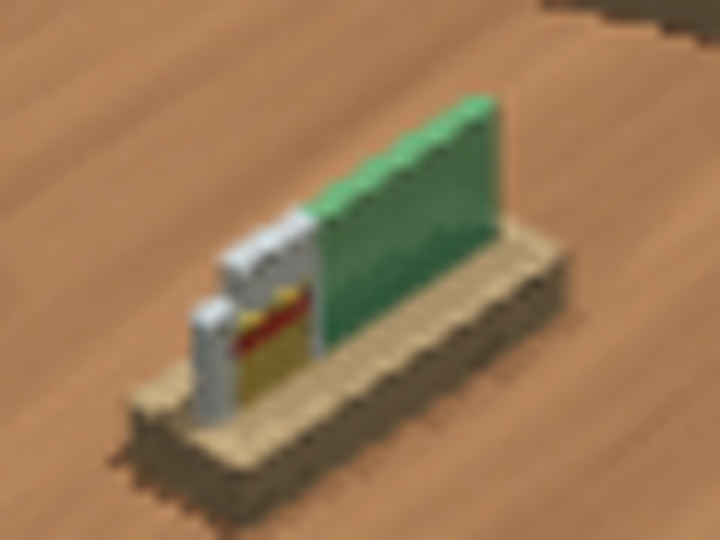

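```bash
python3 - <<'E'
from h import *
def c(u,v,z,k=8,o=(300,190),n='top'): return atz(n,(u+.0)/k+o[0],v/k+o[1],z)
np.set_printoptions(precision=4,suppress=True)
print('stop',[c(*p,.06) for p in [(142,212),(172,418)]])
pad=[c(*p,.05) for p in [(236,210),(376,194),(406,384),(266,398)]]
print('pad',pad,np.mean(pad,0))
print('wheel',c(550,247,.09)); print('crank',c(603,312,.136))
k=(7,(160,220),'scene')
print('S stop',[c(*p,.06,*k) for p in [(437,55),(637,135)]])
pad=[c(*p,.05,*k) for p in [(300,237),(383,150),(555,215),(462,328)]]
print('S pad',pad,np.mean(pad,0))
print('S wheel',c(245,335,.09,*k)); print('S crank',c(128,222,.136,*k))
k=(12,(225,220))
print('plate top', [c(*p,.068,*k) for p in [(183,195),(405,220),(540,238)]])
k=(12,(250,170),'scene')
print('S plate top', [c(*p,.068,*k) for p in [(487,98),(312,212),(228,262)]])
E
```

```text
stop [array([ 0.605 , -0.1497,  0.06  ]), array([ 0.5096, -0.1662,  0.06  ])]
pad [array([ 0.6099, -0.1942,  0.05  ]), array([ 0.6204, -0.2595,  0.05  ]), array([ 0.5315, -0.2748,  0.05  ]), array([ 0.5222, -0.2102,  0.05  ])] [ 0.571  -0.2347  0.05  ]
wheel [ 0.5909 -0.3338  0.09  ]
crank [ 0.5536 -0.3488  0.136 ]
S stop [array([ 0.5138, -0.1667,  0.06  ]), array([ 0.6098, -0.1478,  0.06  ])]
S pad [array([ 0.5393, -0.267 ,  0.05  ]), array([ 0.529 , -0.2129,  0.05  ]), array([ 0.6083, -0.1942,  0.05  ]), array([ 0.6229, -0.2594,  0.05  ])] [ 0.5749 -0.2334  0.05  ]
S wheel [ 0.5931 -0.3351  0.09  ]
S crank [ 0.5559 -0.3493  0.136 ]
plate top [array([0.5174, 0.1312, 0.068 ]), array([0.5128, 0.0633, 0.068 ]), array([0.5091, 0.0221, 0.068 ])]
S plate top [array([0.5212, 0.1322, 0.068 ]), array([0.5173, 0.0649, 0.068 ]), array([0.5142, 0.0352, 0.068 ])]
```

drive_tool:
  plan:
    - [[0,0,0.05,0,0,0,100],[0,0.02,0.1,0,0,0,100],[0.02,0.05,0.13,0,0,0,100],[0.05,0.09,0.13,0,0,0,100],[0.08,0.12,0.13,0,0,0,100]]
  newtons: 25

```text
time_s: 0.65
ee_pos: [0.2565, -0.3993, 0.3868]
eef_rot: [3.141, -0.0, 0.325]
wrist_force: [0.5, -1.1, 0.0]
opening: 0.0855
```

drive_tool:
  plan:
    - [[0.045,0.01,0,0,0,0,100],[0.09,0.02,0,0,0,0,100],[0.135,0.03,-0.01,0,0,0,100],[0.18,0.04,-0.02,0,0,0,100],[0.22,0.05,-0.04,0,0,0,100]]

```text
time_s: 1.15
ee_pos: [0.4787, -0.3485, 0.3471]
eef_rot: [3.139, -0.001, 0.325]
wrist_force: [-0.1, -0.8, 0.3]
opening: 0.0853
```

```bash
python3 - <<'E'
from h import *
s,im=snap('wrist','w1.png'); print(s['ee_pos'],s['eef_rot'],s['qpos'])
print(proj('wrist',[.5547,-.349,.136],s),proj('wrist',[.592,-.3345,.09],s))
E
```

```text
[ 0.47865202 -0.34845413  0.3471046 ] [ 3.13918652e+00 -1.45664990e-03  3.25379080e-01] [-6.91113331e-01  3.46613977e-01  1.25185979e+00 -2.79451596e-05
  1.54030633e+00  5.54306481e-01]
(np.float64(310.2201958560536), np.float64(110.17589397530536)) (np.float64(305.3215817070543), np.float64(69.64844594084047))
```

View pics/w1.png

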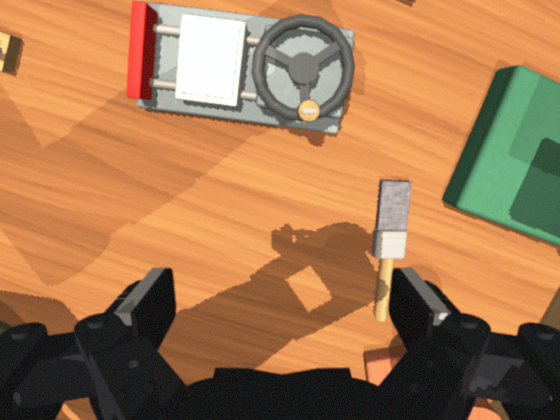

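```bash
python3 - <<'E'
from h import *
im=cv2.imread('pics/w1.png')[:,:,::-1]
crop(im,120,0,360,135,3.3,'c5.png')
s=manip.observe()
for p in [(309,110.5,.136),(303,68.5,.09)]: print(atz('wrist',*p,s))
E
```

```text
[ 0.55642402 -0.34423399  0.136     ]
[ 0.59380201 -0.32810465  0.09      ]
```

View pics/c5.png

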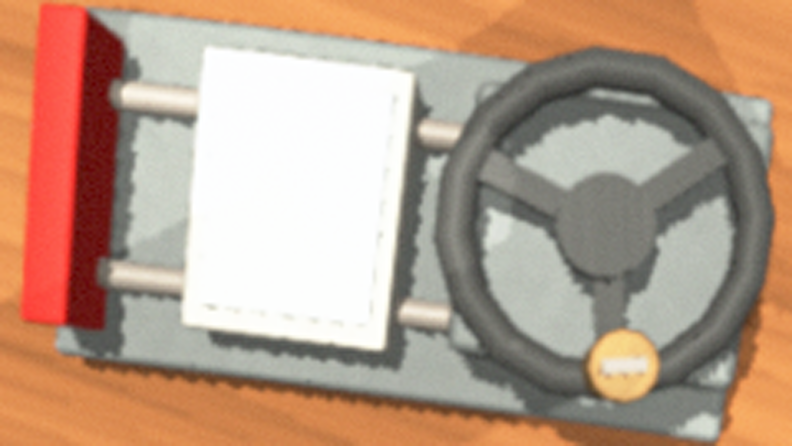

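drive_tool:
  plan:
    - [[0.03,0,-0.03,0,0,0,100],[0.06,0,-0.07,0,0,0,100],[0.072,-0.002,-0.11,0,0,0,100],[0.072,-0.002,-0.13,0,0,0,60],[0.072,-0.002,-0.13,0,0,0,60]]

```text
time_s: 1.7
ee_pos: [0.5534, -0.3475, 0.2076]
eef_rot: [-3.132, 0.005, 0.328]
wrist_force: [-0.7, -0.3, -0.2]
opening: 0.059
```

```bash
python3 - <<'E'
from h import *
s,im=snap('wrist','w2.png'); print(s['ee_pos'],s['eef_rot'],s['dq'])
print(proj('wrist',[.5547,-.3485,.136],s),proj('wrist',[.5925,-.3335,.09],s))
E
```

```text
[ 0.55337186 -0.34749172  0.20755117] [-3.13240831  0.00489003  0.32842172] [-0.00716175 -0.06366373 -0.06233707 -0.00058473  0.04794159  0.00069165]
(np.float64(286.6414454792539), np.float64(236.57674606352413)) (np.float64(283.4924701492842), np.float64(153.75334513086347))
```

View pics/w2.png

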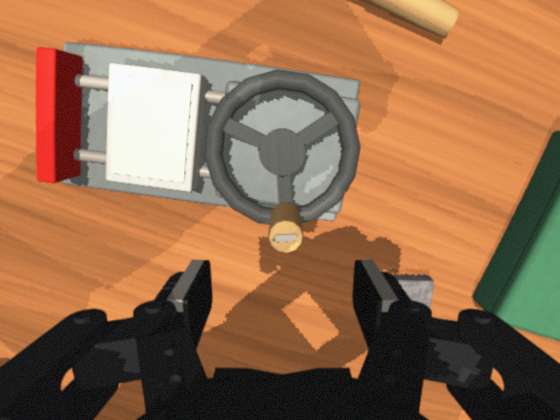

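drive_tool:
  plan:
    - [[0.002,-0.001,-0.03,0,0,0,60],[0.002,-0.001,-0.06,0,0,0,60],[0.002,-0.001,-0.08,0,0,0,60],[0.002,-0.001,-0.08,0,0,0,40],[0.002,-0.001,-0.08,0,0,0,10]]

```text
time_s: 2.25
ee_pos: [0.5563, -0.3496, 0.1329]
eef_rot: [-3.138, 0.001, 0.328]
wrist_force: [-0.7, 1.4, 1.1]
opening: 0.0231
```

drive_tool:
  plan:
    - [[0,0,0,0,0,0,10],[0,0,0,0,0,0,10],[0,0,0,0,0,0,10]]

```text
time_s: 2.55
ee_pos: [0.5563, -0.3496, 0.1334]
eef_rot: [-3.138, 0.001, 0.328]
wrist_force: [-0.8, 0.9, -6.6]
opening: 0.0193
```

```bash
cat > wind.py <<'E'
import sys
from h import *
c=np.array(eval(sys.argv[1])); step=float(sys.argv[2]); n=int(sys.argv[3]) if len(sys.argv)>3 else 5
s=manip.observe(); p=s['ee_pos'][:2]; a=np.arctan2(*(p-c)[::-1]); 
print('ang',np.degrees(a),'r',np.linalg.norm(p-c),'z',s['ee_pos'][2],'F',s['wrist_force'])
for i in range(1,n+1):
    b=a-np.radians(step*i); q=c+.042*np.array([np.cos(b),np.sin(b)])-p; print(np.round(q,4))
E
python3 wind.py .593,-.333 15
```

```text
ang -155.65555633654728 r 0.0402317582010383 z 0.13341021854373394 F [-0.76995906  0.92704031 -6.63080818]
[-0.0048  0.0098]
[-0.0051  0.0207]
[-0.0026  0.0314]
[0.0025 0.0411]
[0.01   0.0491]
```

drive_tool:
  plan:
    - [[-0.004,0.01,0,0,0,0,10],[-0.005,0.021,0,0,0,0,10],[-0.0025,0.0315,0,0,0,0,10],[0.0025,0.041,0,0,0,0,10],[0.01,0.049,0,0,0,0,10]]

```text
time_s: 3.05
ee_pos: [0.5664, -0.3004, 0.1335]
eef_rot: [-3.139, 0.001, 0.328]
wrist_force: [3.9, -8.3, -14.0]
opening: 0.0194
```

```bash
python3 wind.py .593,-.333 20
```

```text
ang 129.24385530019913 r 0.04205310017400813 z 0.13354073499872846 F [  3.94451555  -8.32131692 -14.0071644 ]
[0.0128 0.0071]
[0.0272 0.0094]
[0.0415 0.0067]
[ 0.054  -0.0008]
[ 0.0633 -0.0121]
```

drive_tool:
  plan:
    - [[0.013,0.007,0,0,0,0,10],[0.027,0.0095,0,0,0,0,10],[0.0415,0.0065,0,0,0,0,10],[0.054,-0.001,0,0,0,0,10],[0.0635,-0.012,0,0,0,0,10]]

```text
time_s: 3.55
ee_pos: [0.631, -0.3111, 0.1335]
eef_rot: [-3.138, 0.001, 0.329]
wrist_force: [-5.0, 0.1, -7.6]
opening: 0.0191
```

```bash
python3 wind.py .593,-.333 20
```

```text
ang 29.983063499536442 r 0.04382048422615983 z 0.13351502244559071 F [-4.95556192  0.14890435 -7.59684366]
[ 0.0034 -0.0146]
[ 0.0034 -0.0292]
[-0.0016 -0.0429]
[-0.011  -0.0541]
[-0.0236 -0.0614]
```

drive_tool:
  plan:
    - [[0.0035,-0.0145,0,0,0,0,10],[0.0035,-0.029,0,0,0,0,10],[-0.0015,-0.043,0,0,0,0,10],[-0.011,-0.054,0,0,0,0,10],[-0.0235,-0.0615,0,0,0,0,10]]

```text
time_s: 4.05
ee_pos: [0.6067, -0.3727, 0.1334]
eef_rot: [-3.137, 0.001, 0.329]
wrist_force: [-4.1, 15.1, -3.5]
opening: 0.0188
```

```bash
python3 wind.py .593,-.333 20
```

```text
ang -70.98007773937502 r 0.04200220891992322 z 0.13343711154039614 F [-4.08418608 15.09973327 -3.50287853]
[-0.0144 -0.0023]
[-0.0287  0.0005]
[-0.0412  0.008 ]
[-0.0504  0.0193]
[-0.0552  0.0331]
```

```bash
python3 wind.py .593,-.332 18; python3 - <<'E'
from h import *
s,im=snap('top','t1.png'); crop(im,300,190,400,260,8,'c6.png')
E
```

```text
ang -71.41484364853834 r 0.04294885070988754 z 0.13343711154039614 F [-4.08418608 15.09973327 -3.50287853]
[-0.0133 -0.0013]
[-0.0263  0.0006]
[-0.038   0.0065]
[-0.0474  0.0157]
[-0.0535  0.0273]
```

View pics/c6.png

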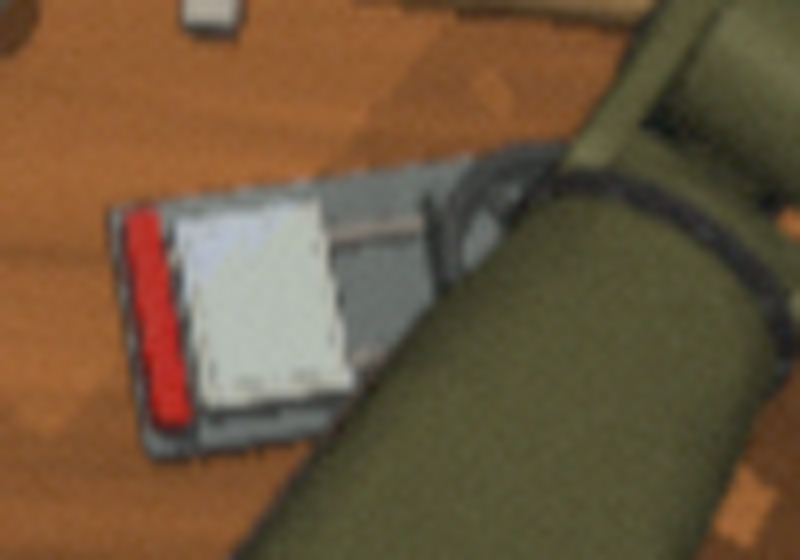

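drive_tool:
  plan:
    - [[-0.007,-0.001,0,0,0,0,10],[-0.0133,-0.0013,0,0,0,0,10],[-0.02,-0.0005,0,0,0,0,10]]

```text
time_s: 4.4
ee_pos: [0.584, -0.3731, 0.1336]
eef_rot: [-3.134, 0.001, 0.328]
wrist_force: [3.2, 8.0, -8.5]
opening: 0.0194
```

```bash
python3 wind.py .593,-.332 8
```

```text
ang -102.3566279398331 r 0.042120009596073926 z 0.13358919367908206 F [ 3.23066754  7.99732651 -8.50890798]
[-0.0056  0.0018]
[-0.0109  0.0042]
[-0.0159  0.0073]
[-0.0203  0.0111]
[-0.0242  0.0155]
```

drive_tool:
  plan:
    - [[-0.0055,0.002,0,0,0,0,10],[-0.011,0.004,0,0,0,0,10],[-0.0155,0.007,0,0,0,0,10]]

```text
time_s: 4.7
ee_pos: [0.5681, -0.3653, 0.1336]
eef_rot: [-3.133, 0.0, 0.328]
wrist_force: [6.8, 6.1, -10.0]
opening: 0.0189
```

```bash
python3 wind.py .593,-.332 8; python3 - <<'E'
from h import *
s,im=snap('scene','s1.png'); crop(im,160,220,265,310,7,'c7.png')
E
```

```text
ang -126.7202748943101 r 0.04157415074118475 z 0.1335947873756648 F [ 6.81504638  6.05282549 -9.96843688]
[-0.0047  0.0035]
[-0.0086  0.0079]
[-0.0118  0.0128]
[-0.0143  0.0181]
[-0.016   0.0237]
```

View pics/c7.png

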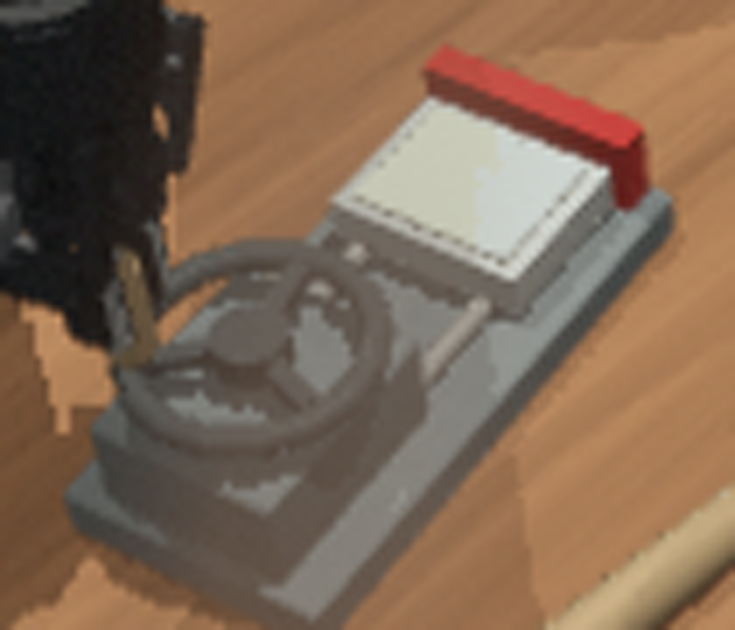

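drive_tool:
  plan:
    - [[-0.005,0.0035,0,0,0,0,10],[-0.0085,0.008,0,0,0,0,10]]

```text
time_s: 4.95
ee_pos: [0.5597, -0.3565, 0.1339]
eef_rot: [-3.135, -0.002, 0.329]
wrist_force: [22.5, -17.1, -14.4]
opening: 0.0192
```

```bash
python3 wind.py .593,-.332 8
```

```text
ang -143.68646740178283 r 0.04138566651761563 z 0.1339001990003386 F [ 22.4902805  -17.09670794 -14.35310294]
[-0.0036  0.0046]
[-0.006   0.0099]
[-0.0077  0.0156]
[-0.0085  0.0213]
[-0.0086  0.0272]
```

drive_tool:
  plan:
    - [[0,0,0,0,0,0,10],[0,0,0,0,0,0,10],[0,0,0,0,0,0,60],[0,0,0,0,0,0,60]]

```text
time_s: 5.35
ee_pos: [0.5595, -0.3571, 0.1353]
eef_rot: [-3.137, -0.003, 0.329]
wrist_force: [1.1, 0.3, -0.0]
opening: 0.0471
```

drive_tool:
  plan:
    - [[0,0,0,0,0,0,75],[0,0,0.03,0,0,0,80],[0,0,0.07,0,0,0,80],[0,0,0.12,0,0,0,80],[-0.03,0.03,0.16,0,0,0,80]]

```text
time_s: 5.85
ee_pos: [0.5345, -0.3328, 0.2929]
eef_rot: [-3.141, -0.005, 0.328]
wrist_force: [-0.1, -0.2, 0.6]
opening: 0.0681
```

```bash
python3 - <<'E'
from h import *
s,im=snap('wrist','w3.png'); print(s['ee_pos'],s['eef_rot'],s['dq'])
np.save('s3.npy',s,allow_pickle=True)
s,im=snap('scene','s2.png'); crop(im,160,220,265,310,7,'c8.png')
E
```

```text
[ 0.53446092 -0.33281221  0.29288387] [-3.14068236 -0.00508374  0.32751358] [ 0.10755797 -1.09927883  0.87611914  0.0026643   0.24637212  0.10231415]
```

View pics/w3.png

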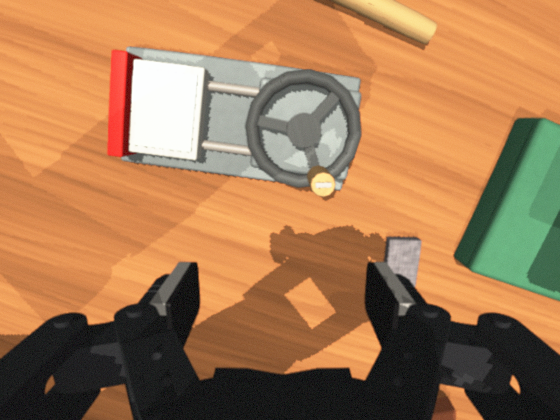

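View pics/c8.png

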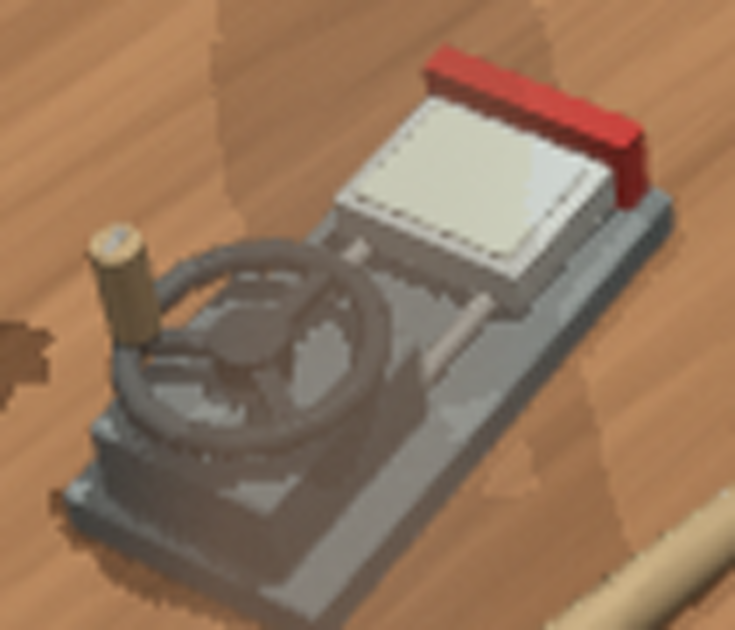

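drive_tool:
  plan:
    - [[-0.01,0.045,0.01,0,0,0.13,80],[-0.01,0.09,0.01,0,0,0.26,80],[-0.02,0.135,0.01,0,0,0.39,80],[-0.02,0.18,0.01,0,0,0.52,80],[-0.02,0.225,0.01,0,0,0.65,80]]

```text
time_s: 6.45
ee_pos: [0.5126, -0.104, 0.3072]
eef_rot: [3.137, -0.009, 0.984]
wrist_force: [0.5, 0.3, 0.8]
opening: 0.0686
```

```bash
python3 - <<'E'
from h import *
s=manip.observe(); print(s['ee_pos'],s['eef_rot'],s['dq'],s['qpos'])
s=np.load('s3.npy',allow_pickle=True).item()
k=(7,(160,220),'scene')
def c(u,v,z,k=8,o=(300,190),n='top'): return atz(n,(u+.0)/k+o[0],v/k+o[1],z)
pad=[c(*p,.05,*k) for p in [(338,197),(428,98),(612,178),(510,278)]]
print('S pad',pad,np.mean(pad,0))
pad=[atz('wrist',*p,.05,s) for p in [(133,60),(205,66),(197,160),(127,153)]]
print('W pad',pad,np.mean(pad,0))
E
```

```text
[ 0.51255628 -0.10399047  0.30724583] [ 3.13696629 -0.00886347  0.98383286] [ 0.81538499 -0.23355861  0.28231222  0.00449402 -0.04641986 -0.48380246] [-0.27315764  0.20010479  1.52662276  0.00709656  1.40773256  0.31269923]
S pad [array([ 0.53457858, -0.24254863,  0.05      ]), array([ 0.52112787, -0.18025903,  0.05      ]), array([ 0.61149296, -0.16500035,  0.05      ]), array([ 0.61858297, -0.22939938,  0.05      ])] [ 0.5714456  -0.20430185  0.05      ]
W pad [array([ 0.60418029, -0.15791096,  0.05      ]), array([ 0.61978388, -0.225761  ,  0.05      ]), array([ 0.53160338, -0.24312274,  0.05      ]), array([ 0.51603408, -0.17356029,  0.05      ])] [ 0.56790041 -0.20008874  0.05      ]
```

drive_tool:
  plan:
    - [[0,0.045,0,0,0,0.12,80],[0,0.09,-0.01,0,0,0.25,80],[0.003,0.135,-0.02,0,0,0.38,80],[0.004,0.18,-0.04,0,0,0.51,80],[0.004,0.2,-0.05,0,0,0.51,80]]

```text
time_s: 6.95
ee_pos: [0.5158, 0.0988, 0.256]
eef_rot: [3.138, -0.009, 1.501]
wrist_force: [-0.0, 0.0, 0.2]
opening: 0.0685
```

drive_tool:
  plan:
    - [[0,0,0,0,0,0,80],[0,0,0,0,0,0,80]]

```text
time_s: 7.15
ee_pos: [0.5158, 0.0987, 0.2562]
eef_rot: [3.138, -0.009, 1.502]
wrist_force: [-0.2, -0.2, 0.3]
opening: 0.0683
```

```bash
python3 - <<'E'
from h import *
s,im=snap('wrist','w4.png'); print(s['ee_pos'],s['eef_rot'],s['dq'])
np.save('s4.npy',s,allow_pickle=True)
E
```

```text
[0.51577006 0.09873647 0.25617468] [ 3.13776401 -0.00859086  1.50151627] [-0.02943093 -0.01130297 -0.01256648 -0.00066953  0.00465399 -0.00077842]
```

View pics/w4.png

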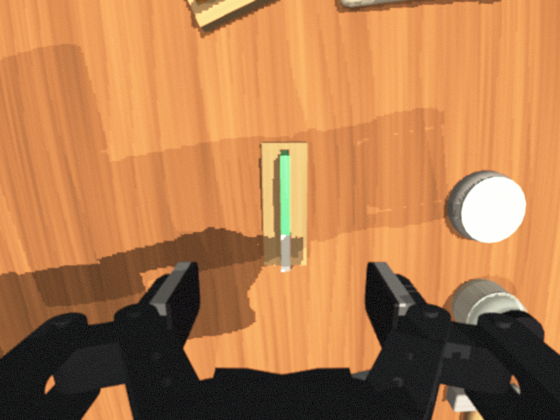

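```bash
python3 - <<'E'
from h import *
im=cv2.imread('pics/w4.png')[:,:,::-1]
crop(im,235,130,335,280,4,'c9.png')
E
```

```text
(no output)
```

View pics/c9.png

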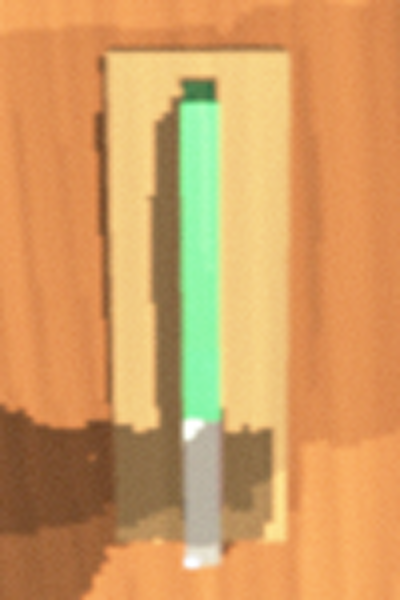

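```bash
python3 - <<'E'
from h import *
s=np.load('s4.npy',allow_pickle=True).item()
P=[atz('wrist',u/4+235,v/4+130,.068,s) for u,v in [(200,101),(201,420),(203,548)]]
print(P, [np.linalg.norm(P[i+1]-P[i]) for i in (0,1)])
d=P[2]-P[0]; d/=np.linalg.norm(d); print(d, 'g',P[0]+d*.026, 'c',P[0]+d*.055, np.arctan2(d[1],d[0]))
H=[atz('wrist',u/4+235,v/4+130,.022,s) for u,v in [(105,50),(290,50),(115,540),(285,540)]]
print(H,np.mean(H,0))
E
```

```text
[array([0.52068509, 0.13526433, 0.068     ]), array([0.51618504, 0.06519433, 0.068     ]), array([0.51459705, 0.03468892, 0.068     ])] [np.float64(0.07021435498398529), np.float64(0.030546710758942698)]
[-0.06042149 -0.99817295  0.        ] g [0.51911413 0.10931183 0.068     ] c [0.51736191 0.08036482 0.068     ] -1.631254638821141
[array([0.49910748, 0.14485825, 0.022     ]), array([0.54339387, 0.14178073, 0.022     ]), array([0.49123388, 0.01927313, 0.022     ]), array([0.535545  , 0.01609319, 0.022     ])] [0.51732006 0.08050132 0.022     ]
```

drive_tool:
  plan:
    - [[0.002,0.008,-0.045,0,0,0.009,80],[0.003,0.01,-0.09,0,0,0.009,70],[0.003,0.01,-0.13,0,0,0.009,60],[0.003,0.01,-0.16,0,0,0.009,50],[0.003,0.01,-0.175,0,0,0.009,50]]

```text
time_s: 7.7
ee_pos: [0.5186, 0.1065, 0.0797]
eef_rot: [3.139, -0.008, 1.507]
wrist_force: [0.9, 1.0, -0.1]
opening: 0.043
```

```bash
python3 - <<'E'
from h import *
s,im=snap('wrist','w5.png'); print(s['ee_pos'],s['eef_rot'],s['dq'])
print(proj('wrist',[.5207,.1353,.068],s),proj('wrist',[.5162,.0652,.068],s))
E
```

```text
[0.51856435 0.10651905 0.07967243] [ 3.13908693 -0.00813154  1.5070582 ] [-0.00152897  0.20800568  0.04138176  0.00438821 -0.2782511  -0.00114005]
(np.float64(285.71399455236576), np.float64(219.79096387340556)) (np.float64(285.1644873892602), np.float64(378.30208655434353))
```

View pics/w5.png

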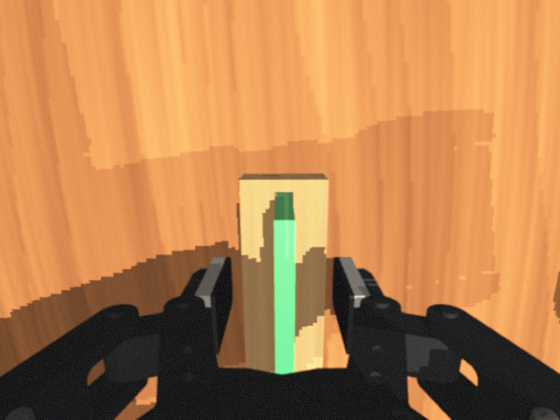

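drive_tool:
  plan:
    - [[0,0.002,-0.015,0,0,0,50],[0,0.002,-0.024,0,0,0,50],[0,0.002,-0.024,0,0,0,20],[0,0.002,-0.024,0,0,0,0],[0,0.002,-0.024,0,0,0,0]]
  newtons: 45

```text
time_s: 8.25
ee_pos: [0.5188, 0.1083, 0.0555]
eef_rot: [3.139, -0.008, 1.507]
wrist_force: [2.0, -1.4, 0.2]
opening: 0.0079
```

drive_tool:
  plan:
    - [[0,0,0,0,0,0,0],[0,0,0,0,0,0,0],[0,0,0,0,0,0,0]]

```text
time_s: 8.55
ee_pos: [0.5189, 0.1084, 0.0558]
eef_rot: [3.138, -0.008, 1.507]
wrist_force: [0.4, 0.6, -1.3]
opening: 0.0077
```

Gripped at 8 mm, as the plate must be. Lift straight up.

drive_tool:
  plan:
    - [[0,0,0.02,0,0,0,0],[0,0,0.04,0,0,0,0],[0,0,0.07,0,0,0,0],[0,0,0.11,0,0,0,0],[0,0,0.15,0,0,0,0]]

```text
time_s: 9.05
ee_pos: [0.5184, 0.1084, 0.2071]
eef_rot: [3.139, -0.008, 1.507]
wrist_force: [-0.1, -0.4, -0.4]
opening: 0.0076
```

```bash
python3 - <<'E'
from h import *
s,im=snap('wrist','w6.png'); print(s['ee_pos'],s['eef_rot'],s['opening'],s['wrist_force'],s['qpos'])
s,im=snap('scene','s3.png'); crop(im,130,110,390,310,3,'c10.png')
E
```

```text
[0.51843871 0.10838075 0.20709968] [ 3.13920016 -0.00806502  1.50709719] 0.007563250167548744 [-0.06793888 -0.37858007 -0.42160086] [0.1338317  0.298758   1.64144733 0.00798892 1.19746935 0.19464137]
```

View pics/c10.png

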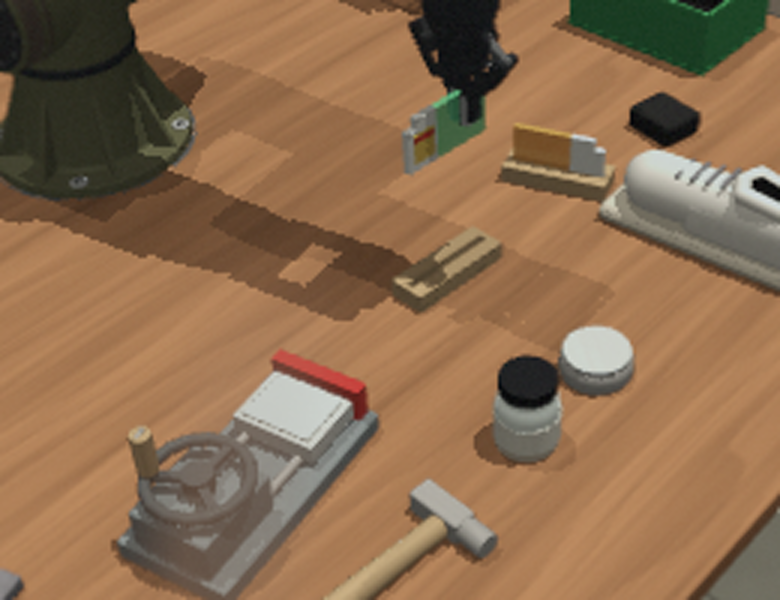

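```bash
cat > fin.py <<'E'
from h import *
np.set_printoptions(precision=4,suppress=True)
R0=R.from_euler('xyz',[3.138,-.008,1.507]).as_matrix(); t0=np.array([.5189,.1084,.0558])
d=np.array([-.0604,-.998,0]); cen=np.array([.5173,.0804,.038]); L=cen+.035*d
lt=R0.T@(L-t0); nt=R0.T@np.array([.998,-.0604,0]); xt=R0.T@d
s=manip.observe(); T=pose(s); print('tcp',T[:3,3],'label',T[:3,:3]@lt+T[:3,3],'n',T[:3,:3]@nt,np.degrees(np.arccos((T[:3,:3]@nt)[2])),'x',T[:3,:3]@xt,s['qpos'],s['opening'])
th=.96
Rf=R.from_rotvec(th*d).as_matrix()@R0
tgt=np.array([.569,-.202,.15])
print('tcp target',tgt-Rf@lt,'shift',tgt-Rf@lt-T[:3,3],'rotvec',R.from_matrix(Rf@T[:3,:3].T).as_rotvec())
E
python3 fin.py
```

```text
tcp [0.5205 0.1087 0.2111] label [0.517  0.0457 0.1932] n [ 0.998  -0.0602  0.008 ] 89.54223311319268 x [-0.0602 -0.998  -0.0018] [0.1338 0.2946 1.6369 0.0079 1.1968 0.1946] 0.007219658423945153
tcp target [ 0.5582 -0.1382  0.1601] shift [ 0.0377 -0.2468 -0.051 ] rotvec [-0.0591 -0.95   -0.001 ]
```

View pics/w6.png

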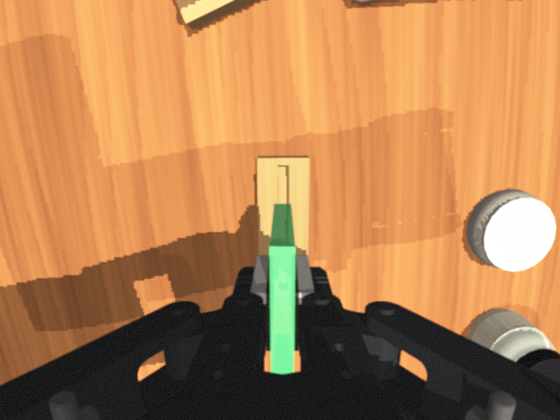

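drive_tool:
  plan:
    - [[0.0,-0.04,0.02,-0.008,-0.13,0,0],[0.005,-0.08,0.03,-0.016,-0.26,0,0],[0.01,-0.12,0.03,-0.025,-0.4,0,0],[0.015,-0.16,0.03,-0.033,-0.53,0,0],[0.02,-0.2,0.03,-0.04,-0.66,0,0]]

```text
time_s: 9.65
ee_pos: [0.5395, -0.0858, 0.2409]
eef_rot: [2.485, -0.011, 1.515]
wrist_force: [1.2, 0.5, -0.8]
opening: 0.0074
```

```bash
python3 fin.py
```

```text
tcp [ 0.5395 -0.0858  0.2409] label [ 0.5467 -0.1493  0.2267] n [ 0.7929 -0.0473  0.6072] 52.61200463765179 x [-0.0576 -0.9982 -0.0026] [-0.2841  0.0601  1.9559  0.309   0.5038 -0.4485] 0.007393457129781677
tcp target [ 0.5582 -0.1382  0.1601] shift [ 0.0187 -0.0524 -0.0808] rotvec [-0.0207 -0.3065 -0.0032]
```

```bash
sed -i 's/^th=.96/th=.86/' fin.py; python3 fin.py | tail -1
```

```text
tcp target [ 0.5593 -0.1383  0.1615] shift [ 0.0198 -0.0524 -0.0794] rotvec [-0.0148 -0.2067 -0.0031]
```

drive_tool:
  plan:
    - [[0.005,-0.013,-0.015,-0.004,-0.05,0,0],[0.01,-0.026,-0.03,-0.007,-0.1,0,0],[0.015,-0.04,-0.05,-0.011,-0.15,0,0],[0.02,-0.052,-0.065,-0.015,-0.207,0,0],[0.02,-0.052,-0.079,-0.015,-0.207,0,0]]

```text
time_s: 10.15
ee_pos: [0.5585, -0.1291, 0.1769]
eef_rot: [2.3, -0.018, 1.529]
wrist_force: [0.5, 0.4, -0.5]
opening: 0.0074
```

```bash
python3 fin.py
```

```text
tcp [ 0.5585 -0.1291  0.1769] label [ 0.5689 -0.1926  0.1644] n [ 0.6676 -0.0377  0.7433] 41.983704828766655 x [-0.0455 -0.9987 -0.0098] [-0.3951  0.2124  2.0366  1.275   0.2852 -1.4917] 0.007361908222352049
tcp target [ 0.5593 -0.1383  0.1615] shift [ 0.0008 -0.0091 -0.0154] rotvec [-0.011  -0.021  -0.0151]
```

drive_tool:
  plan:
    - [[0,-0.004,-0.005,0,0,0,0],[0.0,-0.007,-0.009,0,0,0,0],[0,-0.009,-0.013,0,0,0,0],[0,-0.009,-0.013,0,0,0,0],[0,-0.009,-0.013,0,0,0,0]]

```text
time_s: 10.65
ee_pos: [0.5583, -0.138, 0.1636]
eef_rot: [2.3, -0.018, 1.529]
wrist_force: [0.4, 0.0, -0.9]
opening: 0.0071
```

```bash
python3 fin.py; python3 - <<'E'
from h import *
s,im=snap('scene','s4.png'); crop(im,150,170,320,300,4.6,'c11.png'); print(s['dq'])
print(proj('scene',[.569,-.202,.05]))
s,im=snap('top','t4.png'); crop(im,290,180,390,255,8,'c12.png')
s,im=snap('wrist','w7.png'); 
E
```

```text
tcp [ 0.5583 -0.138   0.1636] label [ 0.5687 -0.2015  0.1511] n [ 0.6682 -0.038   0.7428] 42.02983319100366 x [-0.0456 -0.9987 -0.0101] [-0.4149  0.2437  2.0374  1.3769  0.2922 -1.6111] 0.007054806677992793
tcp target [ 0.5593 -0.1383  0.1615] shift [ 0.001  -0.0002 -0.002 ] rotvec [-0.0112 -0.0218 -0.0149]
[ 0.00270103 -0.00721335 -0.00297328 -0.0022765   0.00306853  0.00326667]
(np.float64(227.3351214997054), np.float64(245.77340033553173))
```

View pics/c11.png

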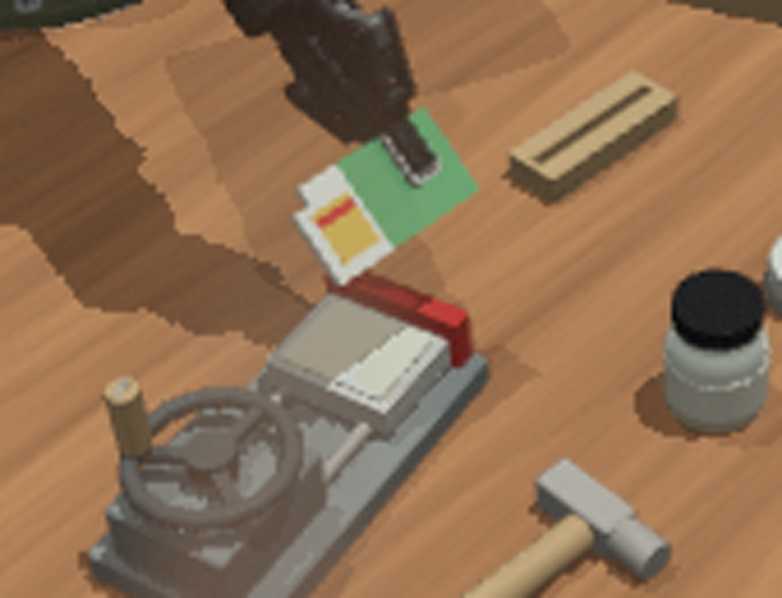

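View pics/c12.png

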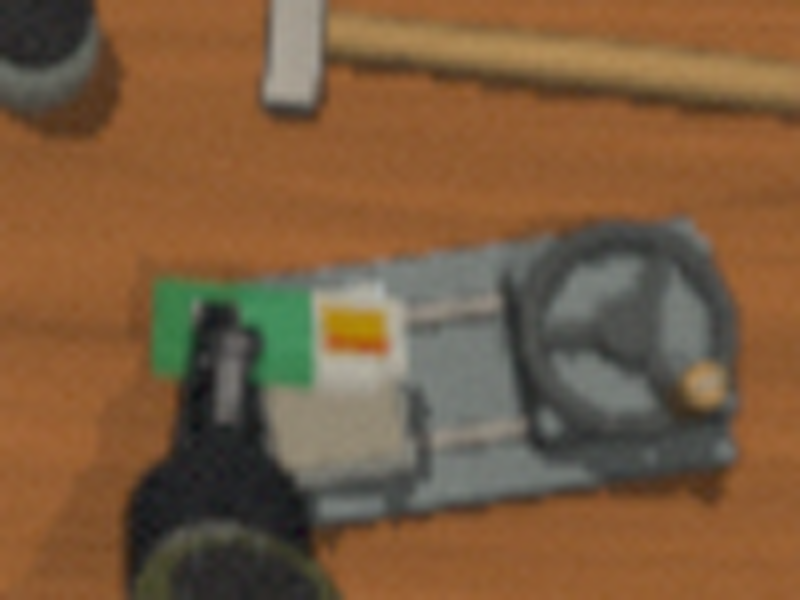

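View pics/w7.png

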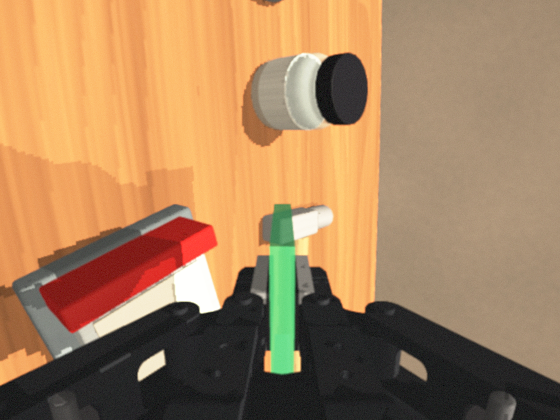

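```bash
python3 - <<'E'
from h import *
o1,d1=ray('top',334.75,221.9); o2,d2=ray('scene',224.8,219.1)
A=np.c_[d1,-d2]; t=np.linalg.lstsq(A,o2-o1,rcond=None)[0]; print(o1+d1*t[0],o2+d2*t[1])
print(manip.observe()['time_s'])
E
```

```text
[ 0.56980536 -0.20299152  0.15136277] [ 0.57178656 -0.20039812  0.15145732]
10.8
```

```bash
python3 -c "
from workcell import manip
print(manip.job_done())"
```

```text
the job is handed in; nothing more can be done
None
```

I finished the task and handed it in at about 10.8 s of the 64 s. The hand-in gave no verdict, so the results below come from my own measurements.

**Handwheel:** I turned the crank clockwise about 350° (about 34 mm of travel). The tangential force then jumped from about 2 N to about 27 N, which I took as the hard stop. The pictures before, during and after the lift show the carriage touching the red stop.

**Plate:** I gripped the green plate about 64 mm from the centre of the frosted end. The fingers closed to 7–8 mm, as expected for an 8 mm plate. It lifted straight out and was still held at the end.

**Final pose:**

| | Arm pose | Camera triangulation | Target |
|---|---|---|---|
| Frosted end, x, y | 0.569, -0.202 m | 0.571, -0.202 m | 0.569, -0.202 m (pad centre) |
| Height above pad | 101 mm | 101 mm | about 100 mm |
| Label angle from straight up | 42° | not measured | 45° or flatter |

The fingers are off the frosted part and the arm is still.

**Doubts:**
- The pad-centre estimates from the wrist and scene cameras differed by about 5 mm. I used a value between them, well inside the 25 mm limit.
- I planned to tilt the plate flatter, to 35°, but stopped at 42° because the wrist was nearing a singular pose.
- The arm did not go near the bystanders. I did not measure whether they had moved; those visible in the last pictures looked undisturbed.

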